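# Assemble the bayonet paste strainer

### The arm

A 6-joint arm with a two-finger parallel gripper is mounted at the origin on a cart in front of the work surface, level with it; the furniture and walls round the work are solid. World frame = base frame: x ahead of the robot, y to its left, z up, the work surface at z = 0. Lengths are in m, angles in degrees, forces in N, time in s.
With the tool pointing down it reaches from about 0.375 to 0.75 m from the base axis. Payload 9 kg.
Tool frame: the origin (TCP) lies at the very end of the fingers, on their centre line; the grasp point (between the pads) lies 19 mm behind it (r.tcp_to_grasp is the distance from the TCP to the grasp point, in m); z points along the fingers, y is the line along which they close (so a half turn about z gives the same grasp; the last joint's range is limited). The gripper opens to 85 mm and grips with 20 to 120 N. Pads are 22 mm wide; open, the fingers measure 114 mm over their backs; the gripper's body (76 mm by 85 mm) begins 54 mm behind the grasp point. The pads swing forward as they close: fully open they stand 13 mm farther back than shut.
Start: joints at [50.609, 5.964, 5.575, 89.605, 0, 77.527], TCP at [0.272, 0.535, 0.231] pointing down, gripper open.
Joint ranges: [-171.21, 171.21], [-48.23, 106.86], [-62.78, 66.21], [-105.2, 120.99], [-86.42, 89.51], [-180, 180]. Speed limits (degrees/s): [127.2, 127.2, 147.25, 180, 180, 180].

### API

Orientations are given as a 3x3 rotation matrix whose columns are the frame's x, y, z axes.
In Python, from workcell import readout, vision, close_job, r gives the robot as it stands.
- The arm moves only by the tool carry_out, never from a script. Its argument "motion" is a list of rows, each a list of 2 entries, a list of its own where there are three numbers: the shift along the tool's x, y, z in mm, then the turn, a rotation vector about the tool's x, y, z in units of 8 degrees (1.0 is 8 degrees). A call has 1 to 20 rows; each row is the pose to reach, as a shift and turn from the pose commanded when the call began, along the tool's axes at that moment; what a row does not reach only later rows make up. A row lasts 1/8 s, in which the tool goes at most 62.5 mm and 10.7 degrees, less where a joint would pass 70% of its speed; a pose out of reach is approached as far as the arm can. A call with a gripper value outside its range is refused whole. "jaw" is the closure, from -1 (fully open) to 1 (shut), set as the call begins (left out, the last holds). The fingers move at their own pace and stop on an object; "grip_force" is the grip in N (left out, the last holds). Time passes only in rows, so rows that repeat a pose let the fingers close. It gives the time, the measured TCP pose, the force, the opening and the grip force at its end, in the units of the state.
- readout.state(): the state, without advancing time (a new reading comes with each control period).
- vision.grab_frame(name): name is "scene" or "side" or "wrist"; returns a dict with "pixels" (400x640x3 uint8, blue, green, red), "z_map" (400x640 float32, m along the optical axis (not along the pixel's ray), 0 where there is no reading), "mtx" (3x3 intrinsics, pixels), "extrinsics" (4x4, takes a point from camera to world coordinates). Camera axes: x right, y up, looking along -z (the intrinsics and any distortion apply to the point x, -y, -z); pixel columns grow to the right and rows downward; lengths in m; the calibration is good to about 2 mm. A picture is of the moment at which its call begins.
- close_job(): hands the job in; it is judged then, once.
The state is a dict: "time": time; "joints": joint angles; "qvel": joint speeds; "tau": joint torques, N m; "position": TCP position; "tcp_rot": TCP orientation; "contact_force": force on the tool from outside, world axes, zero at the start; "moment": the same for the moment, N m; "grip_width": opening from 0.0 (shut) to 1.0 (fully open); "grasp_force": force on a finger pad.
Only numpy, scipy, OpenCV 4.12 (cv2) and the standard library are available. Lean on these libraries where they do the work, as an engineer would, in place of code of your own. Each camera call takes 0.05 s, during which the arm holds its last target. There are 200 camera calls.

### The job

Put the paste strainer together, working up from the white receiver: take the blue fine sieve from the draining stand, set it into the receiver's mouth with its lugs in the gaps and turn it clockwise to the stop so that it locks; then lock the orange coarse sieve onto the top of the blue one in the same way. Leave the strainer standing locked and let go of it, and do not shift or tip the bottle, pot, glass, tin and tools standing and lying about.

Things in the scene. Friction and masses are not known exactly. Their poses are not given: they have to be found in the camera images.
- receiver: White paste cup on a black suction foot (92 mm across), fixed upright on the bench, 86 mm high, neck 60 mm across with a bayonet mouth on top. Origin: centre of the foot's underside, z up. The mouth's two entry gaps are at +x and -x (38 degrees wide, blue lines on the neck; lugs need 28). A section fits either way round. Small grey lever at +y, 57 mm from the axis, below z = 30 mm.
- mouth (a point): Centre of the receiver's rim. A ledge 3.2 mm thick runs round the mouth between the gaps (opening 45 mm, bore 54 mm below). A section drops in, its x axis along the receiver's, till its shoulder is on the rim (origin 12 mm below it), then turns freely CLOCKWISE from above, lugs under the ledge, to a firm stop at about 70 degrees (red dots); not the other way. Play 2 mm sideways, 1 mm in height.
- fine_sieve: Blue, close-meshed section: barrel 60 mm across, 46 mm high, over a 41 mm spigot 12 mm long (58 mm in all), about 120 g. Origin: centre of the spigot's underside; z along the axis to the top. Two lugs on the spigot at +x and -x: to 25 mm from the axis, 12 mm wide, z = 3 to 7.5 mm. A white line down the barrel at +x and -x marks lugs and top gaps. Grip across the barrel, any way round, near z = 38 mm.
- fine_top (a point): Centre of the blue section's top rim, 58 mm above its origin: a bayonet socket just like the receiver's mouth, gaps at the section's +x and -x (white lines), red dots 70 degrees clockwise of them, same seat, direction and stop. The wire mesh lies 14 mm below the rim. Seated here, the orange section's origin is 46 mm above the blue one's.
- coarse_sieve: Orange, wide-meshed section: barrel 60 mm across, 46 mm high, over a 41 mm spigot 12 mm long (58 mm in all), about 120 g. Origin: centre of the spigot's underside; z along the axis to the top. Two lugs on the spigot at +x and -x: to 25 mm from the axis, 12 mm wide, z = 3 to 7.5 mm. A white line down the barrel at +x and -x marks lugs and top gaps. Grip across the barrel, any way round, near z = 38 mm.
- stand: Steel draining stand, fixed, 250 mm wide: a sheet that slopes 30 degrees down to its front. Origin: on the middle of the sheet, 42 mm above the bench; z square to the sheet (leans toward the front), x uphill, y along the width. The sections stand square on the sheet at x = 0, y = +60 and -60 mm, each against two black studs 20 mm high on its downhill side: lift it 25 mm along its own axis to clear them.
- glue_bottle: Standing white glue bottle with red nozzle, 60 mm across, 178 mm high. Origin: centre of its underside. Bystander.
- paste_pot: Cream enamel pot with lid, 110 mm across, 113 mm high. Origin: centre of its underside. Bystander.
- tea_glass: Tea glass, 63 mm across, 88 mm high. Origin: centre of its underside. Bystander.
- paste_brush: Round brush with yellow handle, lying, 230 x 32 x 32 mm, long axis y. Origin: underside, mid-length. Bystander.
- spatula: Spatula with wooden handle, lying, 216 x 22 x 19 mm, long axis y. Origin: underside, mid-length. Bystander.
- needle_tin: Flat round tin, 46 mm across, 21 mm high. Origin: centre of its underside. Bystander.
- bone_folder: Bone folder, lying, 150 x 22 x 9 mm, long axis y. Origin: underside, mid-length. Bystander.

How it is judged:
By the outcome, as a careful person would: the job done as asked, in the order asked, and still so for the second after the job is handed in, with the robot touching nothing.
It also fails if it takes over 58 s, if anything falls off the work surface, if the arm or the gripper's body presses on something with over 40 N, if the wrist force passes 120 N, or if a joint passes its speed limit or range.

## Working session

There is one attempt and no reset: what is moved stays moved. The work goes in short steps, Python scripts to look and compute and a tool call to move; the robot and the scene stay as the last step left them, time stands still between calls to the robot, and variables do not carry over. Pictures are saved under pics/ and viewed, at most 10 in all, crops included, and the job is handed in when it is done.

Besides the shell and the picture viewer there is one more tool, called as name([rows], argument=value, ...), one row to a line, values as JSON. carry_out: Moves the arm, as the interface text tells. Its arguments: {"type":"object","properties":{"motion":{"type":"array","items":{"type":"array"}},"jaw":{"type":"number"},"grip_force":{"type":"number"}},"required":["motion"]}

```bash
ls; mkdir -p pics; cat > h.py <<'E'
import numpy as np, cv2
from scipy.spatial.transform import Rotation as R
from workcell import readout, vision, close_job, r
def grab(n):
    f=vision.grab_frame(n); np.savez(f'/tmp/{n}.npz',**f); return f
def load(n): return dict(np.load(f'/tmp/{n}.npz'))
def cloud(f):
    z=f['z_map'].astype(float); K=f['mtx']; v,u=np.mgrid[:z.shape[0],:z.shape[1]]
    P=np.stack([(u-K[0,2])*z/K[0,0],-(v-K[1,2])*z/K[1,1],-z],-1)
    E=f['extrinsics']; W=P@E[:3,:3].T+E[:3,3]; W[z==0]=np.nan; return W
E
python3 - <<'E'
from h import *
for n in('scene','side'):
    f=grab(n); cv2.imwrite(f'pics/{n}0.png',f['pixels']); print(n,f['mtx'].tolist(),f['extrinsics'].round(3).tolist(),[k for k in f], (f['z_map']>0).mean())
print(readout.state(), r.tcp_to_grasp)
E
```

```text
pics
scene [[488.9217059164391, 0.0, 324.750514779086], [0.0, 488.9217059164391, 200.955538112158], [0.0, 0.0, 1.0]] [[0.767, 0.454, -0.453, -0.075], [-0.641, 0.56, -0.525, -0.712], [0.015, 0.693, 0.721, 1.044], [0.0, 0.0, 0.0, 1.0]] ['pixels', 'z_map', 'mtx', 'extrinsics'] 0.99598828125
side [[453.83910885189135, 0.0, 314.339488656849], [0.0, 453.83910885189135, 194.20761377482543], [0.0, 0.0, 1.0]] [[0.718, 0.481, -0.503, -0.178], [-0.696, 0.48, -0.535, -0.746], [-0.016, 0.734, 0.679, 1.014], [0.0, 0.0, 0.0, 1.0]] ['pixels', 'z_map', 'mtx', 'extrinsics'] 0.99599609375
{'time': 0.1, 'joints': array([5.06083622e+01, 5.99504994e+00, 5.53112100e+00, 8.96045586e+01,
       1.25774469e-03, 7.75254687e+01]), 'qvel': array([ 0.03565606, -0.12901354,  0.171925  ,  0.08180711,  0.01872279,
        0.03109799]), 'tau': array([ 6.15806814e-03, -5.58210433e+01,  5.04719388e+01,  1.30890857e-02,
       -2.54987644e-04,  1.11227124e-05]), 'position': array([0.27142361, 0.53476278, 0.2305978 ]), 'tcp_rot': array([[-8.91662295e-01,  4.52700508e-01, -7.75543851e-04],
       [ 4.52701086e-01,  8.91661875e-01, -9.09852970e-04],
       [ 2.79631982e-04, -1.16237113e-03, -9.99999285e-01]]), 'contact_force': array([ 0.51497185,  0.26916598, -0.43803397]), 'moment': array([-0.01595121,  0.02311885,  0.01020872]), 'grasp_force': 0.0, 'grip_width': 0.9991106440286602} 0.0187
```

View pics/scene0.png

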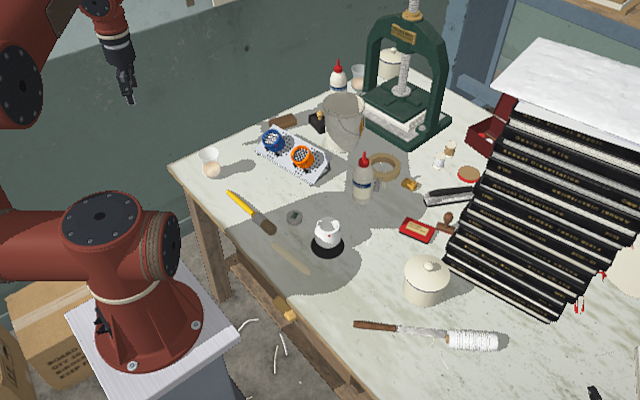

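```bash
python3 - <<'E'
from h import *
f=load('scene'); W=cloud(f); im=f['pixels']; hsv=cv2.cvtColor(im,cv2.COLOR_BGR2HSV)
for nm,lo,hi in(('blue',(95,100,40),(130,255,255)),('orange',(5,150,80),(18,255,255))):
    m=cv2.inRange(hsv,lo,hi); n,l,s,c=cv2.connectedComponentsWithStats(m)
    for i in range(1,n):
        if s[i,4]>15: print(nm,s[i],c[i].round(0),np.nanmedian(W[l==i],0).round(3))
# height map summary
g={}
ok=np.isfinite(W[...,2])&(W[...,2]>.015)&(W[...,0]>.1)&(W[...,0]<1)&(abs(W[...,1])<.7)
H=np.zeros((80,100)); ix=((W[...,0][ok]-.1)/.01).astype(int).clip(0,79); iy=((W[...,1][ok]+.5)/.01).astype(int).clip(0,99)
np.maximum.at(H,(ix,iy),W[...,2][ok])
cv2.imwrite('pics/h0.png',cv2.resize(cv2.flip((H*255/.25).clip(0,255).astype(np.uint8),-1),(800,640)[:2],interpolation=0)[:600])
E
```

```text
blue [332  85  15   5  20] [339.  88.] [0.928 0.387 0.074]
blue [262 129  23  23 246] [274. 141.] [0.574 0.279 0.078]
blue [353 181  18   7  31] [363. 185.] [ 0.66  -0.031  0.076]
orange [360 120   3  13  25] [361. 126.] [0.841 0.18  0.076]
orange [291 146  23  23 253] [303. 158.] [0.596 0.161 0.078]
```

The scene picture shows the stand at about (292,153), with the blue sieve at (274,141) and the orange one at (303,158). The receiver is at (327,235) and the bottle at (363,180). The tin, brush, folder, glass and pot are all clear of these. Next I fit the geometry.

```bash
python3 - <<'E'
from h import *
for n in('scene','side'):
    f=load(n); W=cloud(f); im=f['pixels']; hsv=cv2.cvtColor(im,cv2.COLOR_BGR2HSV)
    col={}
    for nm,lo,hi in(('blue',(95,100,40),(130,255,255)),('orange',(5,150,80),(18,255,255))):
        m=cv2.inRange(hsv,lo,hi); nn,l,s,c=cv2.connectedComponentsWithStats(m)
        i=max(range(1,nn),key=lambda i:s[i,4]); P=W[l==i]; col[nm]=np.nanmedian(P,0); print(n,nm,s[i],col[nm].round(3), np.nanpercentile(P,[2,98],axis=0).round(3).tolist())
    # table
    T=W[(abs(W[...,2])<.02)&(abs(W[...,0]-.45)<.1)&(abs(W[...,1])<.2)]; print('table z',np.median(T[:,2]))
    mid=(col['blue']+col['orange'])/2
    d=np.linalg.norm(W[...,:2]-mid[:2],axis=-1)
    m=(d<.16)&(W[...,2]>.008)&(W[...,2]<.11)&(hsv[...,1]<60)
    P=W[m]; rng=np.random.default_rng(0); best=0
    for _ in range(2000):
        a,b,c=P[rng.choice(len(P),3,False)]; nv=np.cross(b-a,c-a); L=np.linalg.norm(nv)
        if L<1e-5: continue
        nv/=L; nv*=np.sign(nv[2])
        if not .8<nv[2]<.92: continue
        inl=abs((P-a)@nv)<.003
        if inl.sum()>best: best=inl.sum(); bi=inl
    Q=P[bi]; c=Q.mean(0); nv=np.linalg.svd(Q-c)[2][2]; nv*=np.sign(nv[2]); print('sheet',best,len(P),c.round(3),nv.round(3),np.degrees(np.arccos(nv[2])).round(1))
    xy=Q[:,:2].astype(np.float32); print('rect',cv2.minAreaRect(xy))
    # receiver: white above z .07
    m=(np.linalg.norm(W[...,:2]-W[235,327,:2],axis=-1)<.08)&(W[...,2]>.03) if n=='scene' else (np.linalg.norm(W[...,:2]-rc,axis=-1)<.06)&(W[...,2]>.03)
    P=W[m]; top=P[P[:,2]>.078]; rc=P[:,:2].mean(0); print('recv',len(P),P.mean(0).round(3),P[:,2].max(),len(top),cv2.minEnclosingCircle(top[:,:2].astype(np.float32)))
    # everything tall
    # crop
    ys,xs=np.where(d<.34); 
    cv2.imwrite(f'pics/c_{n}.png',cv2.resize(im[max(0,ys.min()):ys.max(),xs.min():xs.max()],(800,600)))
    print('crop',xs.min(),xs.max(),ys.min(),ys.max())
E
```

```text
scene blue [262 129  23  23 246] [0.574 0.279 0.078] [[0.545, 0.269, 0.042], [0.604, 0.325, 0.104]]
scene orange [291 146  23  23 253] [0.596 0.161 0.078] [[0.566, 0.15, 0.041], [0.626, 0.207, 0.106]]
table z 0.0004229021606989569
sheet 1011 1915 [0.61  0.226 0.042] [-0.483 -0.087  0.872] 29.4
rect ((0.6073086857795715, 0.244051992893219), (0.09812465310096741, 0.2525584399700165), 10.553217887878418)
recv 677 [ 0.474 -0.089  0.065] 0.09099722668122667 194 ((0.47700658440589905, -0.08386966586112976), 0.0322781503200531)
crop 181 399 91 377
side blue [255 134  21  21 215] [0.571 0.28  0.079] [[0.543, 0.268, 0.038], [0.603, 0.328, 0.104]]
side orange [283 146  20  21 213] [0.592 0.163 0.079] [[0.564, 0.15, 0.047], [0.619, 0.207, 0.105]]
table z -0.00021727290823658763
sheet 771 1439 [0.607 0.226 0.04 ] [-0.483 -0.091  0.871] 29.4
rect ((0.6430035829544067, 0.2503131628036499), (0.17431439459323883, 0.24895362555980682), 10.601417541503906)
recv 554 [ 0.471 -0.089  0.064] 0.0894691180599525 144 ((0.4761710464954376, -0.08520594984292984), 0.03242897987365723)
crop 184 380 2 365
```

```bash
cat >> h.py <<'E'
N=np.array([-.492,-.0885,.866]); N/=np.linalg.norm(N)
YS=np.array([-.177,.984,0]); YS-=N*(YS@N); YS/=np.linalg.norm(YS)
def rot(z,y):
    z=z/np.linalg.norm(z); y=y-z*(y@z); y/=np.linalg.norm(y); return np.stack([np.cross(y,z),y,z],1)
def rel(p,Rt):
    s=readout.state(); R0=s['tcp_rot']; d=R0.T@(np.array(p)-s['position'])*1000
    w=R.from_matrix(R0.T@Rt).as_rotvec(degrees=True); print('shift',d.round(1),'turn/8',(w/8).round(3),'deg',np.linalg.norm(w).round(1))
BL=np.array([.596,.301,.042]); OR=np.array([.618,.183,.042])
E
python3 - <<'E'
from h import *
rel(BL+N*.17,rot(-N,YS)); rel(BL+N*.17,rot(-N,-YS))
E
```

```text
shift [-327.5 -112.7   41.4] turn/8 [-1.221 -3.621 -4.53 ] deg 47.4
shift [-327.5 -112.7   41.4] turn/8 [-4.653  1.569 17.344] deg 144.2
```

View pics/c_side.png

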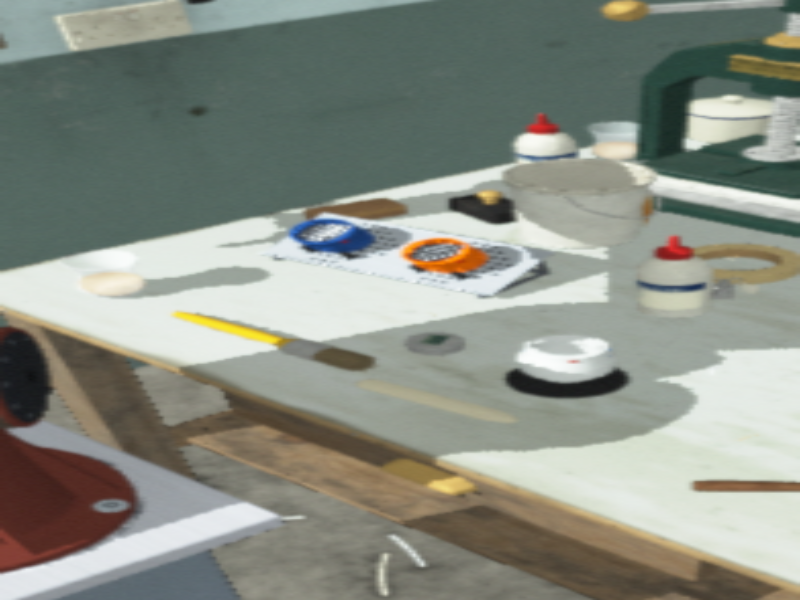

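The side crop shows the glass at the far left, the brush, folder and tin in front, and both sieves clear of everything. I'm moving to a tilted pre-grasp view over the blue one.

carry_out([
  [[-55, -19, 7], [-0.2, -0.6, -0.75]],
  [[-110, -38, 14], [-0.4, -1.2, -1.5]],
  [[-164, -56, 21], [-0.6, -1.8, -2.25]],
  [[-218, -75, 28], [-0.8, -2.4, -3.0]],
  [[-273, -94, 35], [-1.0, -3.0, -3.75]],
  [[-327, -113, 41], [-1.22, -3.62, -4.53]],
  [[-327, -113, 41], [-1.22, -3.62, -4.53]],
  [[-327, -113, 41], [-1.22, -3.62, -4.53]],
  [[-327, -113, 41], [-1.22, -3.62, -4.53]],
])

```text
time: 1.23
position: [0.5119, 0.2875, 0.1912]
tcp_rot: [[-0.852, -0.178, 0.493], [-0.154, 0.984, 0.09], [-0.501, 0.001, -0.866]]
contact_force: [0.0, -0.3, 0.7]
grip_width: 1.003
grasp_force: 0.0
```

```bash
python3 - <<'E'
from h import *
s=readout.state(); print(s['joints'].round(1),s['qvel'].round(1)); f=grab('wrist'); cv2.imwrite('pics/w1.png',f['pixels'])
T=np.eye(4);T[:3,:3]=s['tcp_rot'];T[:3,3]=s['position']; print((np.linalg.inv(T)@f['extrinsics']).round(3),f['mtx'])
rel(BL+N*.17,rot(-N,YS))
E
```

```text
[ 18.8 -35.2 -39.7  55.7  -4.2   7.4] [ 0.4  0.3  0.  -0.2 -0.  -0.4]
[[-0.001  0.961  0.278  0.071]
 [ 1.     0.001  0.    -0.001]
 [ 0.     0.278 -0.961 -0.144]
 [ 0.     0.     0.     1.   ]] [[321.58636604   0.         318.3779611 ]
 [  0.         321.58636604 203.56437233]
 [  0.           0.           1.        ]]
shift [ 0.7 -1.7  1.7] turn/8 [0.012 0.007 0.005] deg 0.1
```

View pics/w1.png

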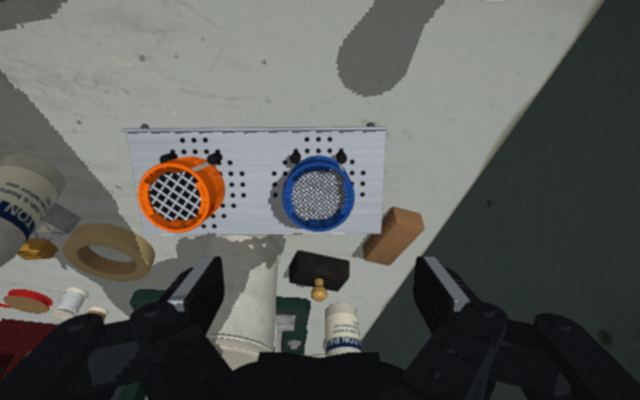

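```bash
cat >> h.py <<'E'
XS=np.cross(YS,N)
B=np.stack([XS,YS,N],1)
def fitc(Q):
    A=np.c_[2*Q,np.ones(len(Q))]; s=np.linalg.lstsq(A,(Q**2).sum(1),rcond=None)[0]; return s[:2],np.sqrt(s[2]+s[:2]@s[:2])
E
python3 - <<'E'
from h import *
f=load('wrist'); W=cloud(f); im=f['pixels']; hsv=cv2.cvtColor(im,cv2.COLOR_BGR2HSV)
out=[]
print('near sheet', [((W[170,250]-BL)@N).round(4),((W[215,370]-BL)@N).round(4),((W[225,250]-BL)@N).round(4)])
for nm,P0,c,lo,hi in(('blue',BL,(318,193),(95,100,30),(130,255,255)),('orange',OR,(181,193),(3,150,80),(20,255,255))):
    L=(W-P0)@B; m=(cv2.inRange(hsv,lo,hi)>0)
    m[:, :120]=0; m&=np.hypot(L[...,0],L[...,1])<.06
    h=L[m][:,2]; print(nm,np.percentile(h,[2,50,90,98]).round(4))
    t=m&(L[...,2]>.052); Q=L[t][:,:2]
    cc=cv2.minEnclosingCircle(Q.astype(np.float32)); print(cc,fitc(Q))
    v,u=c; out.append(cv2.resize(im[u-50:u+50,v-50:v+50],(400,400),interpolation=cv2.INTER_CUBIC))
cv2.imwrite('pics/z1.png',np.hstack(out))
E
```

```text
near sheet [np.float64(0.0018), np.float64(0.0027), np.float64(0.0009)]
blue [0.0255 0.0589 0.0603 0.0609]
((-0.0014375647297129035, 0.00036266131792217493), 0.030255991965532303) (array([-0.00140471,  0.00063217]), np.float64(0.02644132170164528))
orange [0.0204 0.058  0.06   0.0606]
((-0.0004575854982249439, 0.001381688634864986), 0.030339442193508148) (array([-0.00109083,  0.00187522]), np.float64(0.02660561864560172))
```

View pics/z1.png

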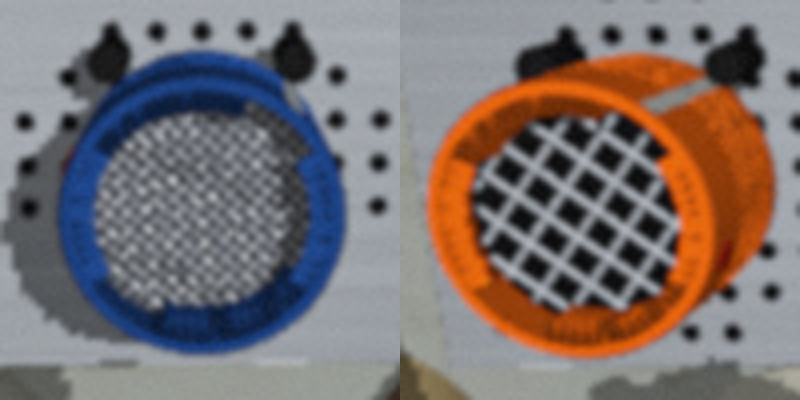

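The zoom shows the blue rim centred at (203,210), with its white line at (292,95) and a red dot at (68,160). The orange rim is centred at (573,220), with its line at (680,95) and a dot at (725,255). I'll measure these angles in 3D.

```bash
python3 - <<'E'
from h import *
f=load('wrist'); W=cloud(f); hsv=cv2.cvtColor(f['pixels'],cv2.COLOR_BGR2HSV)
for nm,P0,c in(('blue',BL,(-.0014,.0004)),('orange',OR,(-.0007,.0015))):
    L=(W-P0)@B-np.r_[c,.002]; r_=np.hypot(L[...,0],L[...,1]); a=np.degrees(np.arctan2(L[...,1],L[...,0]))
    side=(abs(r_-.03)<.003)&(L[...,2]>.022)&(L[...,2]<.054)
    gr=side&(hsv[...,1]<90)&(hsv[...,2]>75); red=(r_<.034)&(r_>.026)&(L[...,2]>.02)&((hsv[...,0]<4)|(hsv[...,0]>165))&(hsv[...,1]>100)
    for k,m in(('line',gr),('red',red)):
        v,u=np.where(m); print(nm,k,[(int(x),int(y),round(float(a[y,x]),1),round(float(L[y,x,2])*1000),hsv[y,x].tolist()) for x,y in zip(u,v)][:22])
E
```

```text
blue line [(339, 163, 139.0, 23, [108, 62, 99]), (339, 164, 140.3, 31, [110, 56, 122]), (340, 164, 137.1, 25, [101, 18, 113]), (339, 165, 141.2, 38, [108, 56, 122]), (340, 165, 138.8, 34, [104, 22, 128]), (341, 165, 134.9, 26, [109, 31, 133]), (339, 166, 142.1, 44, [109, 63, 110]), (340, 166, 140.1, 42, [95, 13, 122]), (341, 166, 137.3, 37, [102, 25, 132]), (342, 166, 132.2, 25, [108, 44, 149]), (339, 167, 143.3, 52, [111, 75, 105]), (340, 167, 141.6, 50, [90, 13, 117]), (341, 167, 138.7, 45, [105, 16, 128]), (342, 167, 134.7, 36, [108, 51, 136]), (340, 168, 141.4, 53, [108, 50, 112]), (341, 168, 140.4, 54, [103, 15, 122]), (342, 168, 137.1, 47, [109, 46, 134]), (343, 168, 131.4, 34, [110, 81, 141]), (292, 169, -126.0, 23, [113, 88, 84]), (346, 172, 124.3, 38, [111, 86, 146]), (347, 173, 118.7, 30, [111, 57, 156]), (347, 174, 121.4, 40, [111, 77, 136])]
blue red []
orange line [(205, 163, 144.6, 25, [10, 58, 144]), (206, 163, 144.2, 22, [10, 23, 134]), (202, 164, 146.0, 30, [9, 82, 133]), (203, 164, 145.0, 29, [10, 42, 127]), (204, 164, 143.8, 28, [12, 19, 133]), (205, 164, 143.6, 25, [60, 6, 133]), (206, 164, 142.5, 24, [75, 8, 134]), (207, 164, 141.6, 23, [60, 4, 130]), (200, 165, 145.0, 37, [9, 49, 135]), (201, 165, 144.5, 35, [10, 29, 133]), (202, 165, 143.0, 36, [30, 4, 126]), (203, 165, 143.0, 32, [77, 14, 128]), (204, 165, 141.9, 31, [83, 8, 130]), (205, 165, 141.2, 29, [23, 8, 133]), (206, 165, 140.9, 26, [10, 33, 138]), (207, 165, 139.7, 25, [9, 68, 143]), (197, 166, 146.0, 43, [9, 56, 142]), (198, 166, 144.7, 43, [11, 37, 139]), (199, 166, 144.5, 40, [15, 19, 137]), (200, 166, 143.1, 40, [30, 4, 133]), (201, 166, 143.1, 37, [77, 17, 138]), (202, 166, 141.8, 37, [83, 8, 130])]
orange red [(212, 206, 73.9, 52, [3, 238, 104]), (212, 207, 70.8, 50, [3, 233, 103]), (211, 208, 70.8, 53, [3, 232, 110])]
```

```bash
cat >> h.py <<'E'
PB=BL+B@np.array([-.0014,.0004,.002]); PO=OR+B@np.array([-.0007,.0015,.002])
E
python3 - <<'E'
from h import *
rel(PB+N*.015,rot(-N,YS))
E
```

```text
shift [  2.3  -1.5 154.7] turn/8 [0.012 0.007 0.005] deg 0.1
```

carry_out([
  [[2, -1.5, 35], [0, 0, 0]],
  [[2, -1.5, 75], [0, 0, 0]],
  [[2, -1.5, 110], [0, 0, 0]],
  [[2, -1.5, 135], [0, 0, 0]],
  [[2, -1.5, 150], [0, 0, 0]],
  [[2, -1.5, 155], [0, 0, 0]],
  [[2, -1.5, 155], [0, 0, 0]],
  [[2, -1.5, 155], [0, 0, 0]],
], jaw=-1)

```text
time: 2.28
position: [0.5872, 0.2988, 0.0562]
tcp_rot: [[-0.851, -0.178, 0.494], [-0.153, 0.984, 0.09], [-0.502, 0.001, -0.865]]
contact_force: [0.7, -0.1, 0.1]
grip_width: 0.998
grasp_force: 0.0
```

carry_out([
  [[0, 0, 0], [0, 0, 0]],
  [[0, 0, 0], [0, 0, 0]],
  [[0, 0, 0], [0, 0, 0]],
  [[0, 0, 0], [0, 0, 0]],
  [[0, 0, 0], [0, 0, 0]],
  [[0, 0, 0], [0, 0, 0]],
  [[0, 0, 0], [0, 0, 0]],
], jaw=1, grip_force=45)

```text
time: 3.15
position: [0.5876, 0.2995, 0.0568]
tcp_rot: [[-0.851, -0.179, 0.494], [-0.153, 0.984, 0.092], [-0.503, 0.002, -0.864]]
contact_force: [-2.9, 4.2, 5.7]
grip_width: 0.694
grasp_force: 47.5
```

```bash
python3 - <<'E'
from h import *
D=np.array([0,0,-1.])
rel([.565,-.085,.265],rot(D,np.array([-.177,.984,0])))
rel([.565,-.085,.265],rot(D,np.array([0,1.,0])))
E
```

```text
shift [ -26.6 -373.8 -226.4] turn/8 [0.02  3.772 0.006] deg 30.2
shift [ -26.6 -373.8 -226.4] turn/8 [0.356 3.761 1.251] deg 31.8
```

carry_out([
  [[0, 0, -10], [0, 0, 0]],
  [[0, 0, -30], [0, 0, 0]],
  [[0, 0, -60], [0, 0, 0]],
  [[0, 0, -95], [0, 0, 0]],
  [[0, 0, -130], [0, 0, 0]],
  [[-3, -35, -160], [0.03, 0.3, 0.1]],
  [[-6, -85, -180], [0.08, 0.8, 0.25]],
  [[-10, -140, -195], [0.13, 1.4, 0.45]],
  [[-14, -195, -205], [0.18, 2.0, 0.65]],
  [[-18, -250, -215], [0.24, 2.6, 0.85]],
  [[-22, -305, -222], [0.3, 3.2, 1.05]],
  [[-25, -350, -226], [0.34, 3.6, 1.2]],
  [[-27, -374, -226], [0.36, 3.76, 1.25]],
  [[-27, -374, -226], [0.36, 3.76, 1.25]],
  [[-27, -374, -226], [0.36, 3.76, 1.25]],
  [[-27, -374, -226], [0.36, 3.76, 1.25]],
])

```text
time: 5.15
position: [0.5646, -0.0849, 0.2643]
tcp_rot: [[-1.0, 0.0, -0.001], [0.0, 1.0, -0.003], [0.001, -0.003, -1.0]]
contact_force: [0.3, -0.5, -0.3]
grip_width: 0.691
grasp_force: 50.3
```

```bash
python3 - <<'E'
from h import *
s=readout.state(); print(s['joints'].round(1)); f=grab('wrist'); cv2.imwrite('pics/w2.png',f['pixels'])
E
```

```text
[-21.6   1.5   4.4  92.9  -0.2 -21.6]
```

View pics/w2.png

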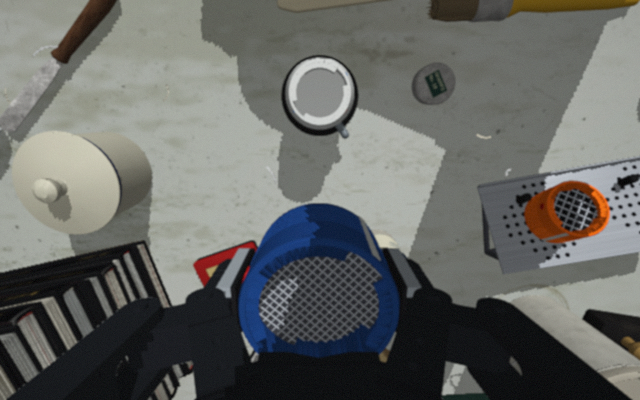

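Wrist view: the receiver mouth is at (320,92) with its lever at (344,131). The held blue sieve sits square in the jaws, with its white line at (372,235). Next I measure the gaps and the held line.

```bash
python3 - <<'E'
from h import *
f=load('wrist'); W=cloud(f); im=f['pixels']; hsv=cv2.cvtColor(im,cv2.COLOR_BGR2HSV); s=readout.state(); Rt=s['tcp_rot']
d=np.linalg.norm(W[...,:2]-np.array([.476,-.085]),axis=-1)
t=(d<.05)&(W[...,2]>.081)&(W[...,2]<.092); Q=W[t]; print('rim',len(Q),np.median(Q[:,2]),cv2.minEnclosingCircle(Q[:,:2].astype(np.float32)),fitc(Q[:,:2]))
c=np.array(cv2.minEnclosingCircle(Q[:,:2].astype(np.float32))[0])
v=W[...,:2]-c; rr=np.hypot(v[...,0],v[...,1]); a=np.degrees(np.arctan2(v[...,1],v[...,0]))
lev=(rr>.050)&(rr<.064)&(W[...,2]>.006)&(W[...,2]<.035); print('lever',lev.sum(),np.median(a[lev]),np.median(W[lev],0))
# ray cast on rim plane: bright ledge coverage at r=24.5mm
K=f['mtx'];E=f['extrinsics'];zr=np.median(Q[:,2])
def pix(P):
    p=np.linalg.inv(E)@np.r_[P,1]; return K[0,0]*p[0]/-p[2]+K[0,2],-K[1,1]*p[1]/-p[2]+K[1,2]
g=im.astype(np.float32)
for r0 in(.024,.0255):
    ang=np.arange(-180,180,4); uv=np.array([pix(np.r_[c+r0*np.array([np.cos(np.radians(x)),np.sin(np.radians(x))]),zr]) for x in ang],np.float32)
    smp=cv2.remap(cv2.cvtColor(im,cv2.COLOR_BGR2GRAY),uv[:,:1].copy(),uv[:,1:].copy(),cv2.INTER_LINEAR)[:,0]; print(r0,[(int(x),int(y)) for x,y in zip(ang,smp)])
# blue marks on neck
m=(rr>.026)&(rr<.036)&(W[...,2]>.04)&(hsv[...,1]>80); vv,uu=np.where(m); print([(int(x),int(y),round(float(a[y,x])),hsv[y,x].tolist()) for x,y in zip(uu,vv)][:20])
# held section
L=(W-s['position'])@Rt
m=(cv2.inRange(hsv,(95,100,30),(130,255,255))>0)&(np.linalg.norm(L,axis=-1)<.09); Z=L[m]
for k in (1,50,99): print('blue tool',np.percentile(Z,k,axis=0).round(4))
top=Z[Z[:,2]<np.percentile(Z[:,2],3)+.004]; print('top c',cv2.minEnclosingCircle(top[:,:2].astype(np.float32)))
cc=top.mean(0); n=np.linalg.svd(top-cc)[2][2]; print('plane n',n.round(3),len(top),cc.round(4))
g=(hsv[...,1]<90)&(hsv[...,2]>90)&(abs(np.hypot(L[...,0],L[...,1])-.03)<.003)&(L[...,2]<.01)&(L[...,2]>-.04)
A=np.degrees(np.arctan2(L[...,1],L[...,0])); vv,uu=np.where(g); print([(int(x),int(y),round(float(A[y,x]),1),round(1000*float(L[y,x,2]))) for x,y in zip(uu,vv)][::4])
cv2.imwrite('pics/z2.png',cv2.resize(im[42:142,270:370],(600,600),interpolation=cv2.INTER_CUBIC))
E
```

```text
rim 1324 0.08699311364646162 ((0.4768189787864685, -0.08485710620880127), 0.030340418219566345) (array([ 0.47678963, -0.08500881]), np.float64(0.02656625831149863))
lever 36 34.66040068770775 [ 0.52006661 -0.05495201  0.02979621]
0.024 [(-180, 207), (-176, 206), (-172, 208), (-168, 210), (-164, 205), (-160, 207), (-156, 208), (-152, 206), (-148, 205), (-144, 204), (-140, 205), (-136, 206), (-132, 203), (-128, 204), (-124, 204), (-120, 205), (-116, 206), (-112, 205), (-108, 203), (-104, 204), (-100, 204), (-96, 204), (-92, 206), (-88, 205), (-84, 204), (-80, 204), (-76, 191), (-72, 142), (-68, 139), (-64, 139), (-60, 141), (-56, 139), (-52, 137), (-48, 140), (-44, 140), (-40, 148), (-36, 195), (-32, 209), (-28, 209), (-24, 207), (-20, 207), (-16, 208), (-12, 208), (-8, 208), (-4, 207), (0, 209), (4, 208), (8, 208), (12, 209), (16, 208), (20, 209), (24, 209), (28, 208), (32, 207), (36, 207), (40, 209), (44, 208), (48, 207), (52, 209), (56, 209), (60, 210), (64, 208), (68, 209), (72, 207), (76, 210), (80, 209), (84, 207), (88, 207), (92, 210), (96, 210), (100, 208), (104, 201), (108, 14
[... 2244 characters left out ...]
6, -17), (365, 231, 37.9, -20), (371, 231, 55.2, -2), (368, 232, 43.8, -15), (366, 233, 38.9, -21), (366, 234, 38.8, -22), (366, 235, 38.0, -24), (373, 235, 54.9, -7), (374, 236, 58.2, -5), (370, 237, 42.4, -23), (369, 238, 40.4, -25), (369, 239, 40.0, -26), (369, 240, 39.6, -28), (369, 241, 39.1, -29), (376, 241, 59.2, -10), (372, 242, 44.1, -26), (371, 243, 39.9, -31), (371, 244, 39.5, -32), (259, 245, -60.9, -14), (373, 245, 42.5, -30), (372, 246, 40.6, -33), (379, 246, 60.2, -15), (374, 247, 42.5, -32), (373, 248, 40.9, -34), (373, 249, 39.7, -36), (374, 250, 40.3, -37), (375, 251, 41.8, -36), (376, 252, 42.3, -37), (376, 254, 40.8, -40), (262, 320, -116.5, -29), (267, 326, -124.3, -29)]
```

View pics/z2.png

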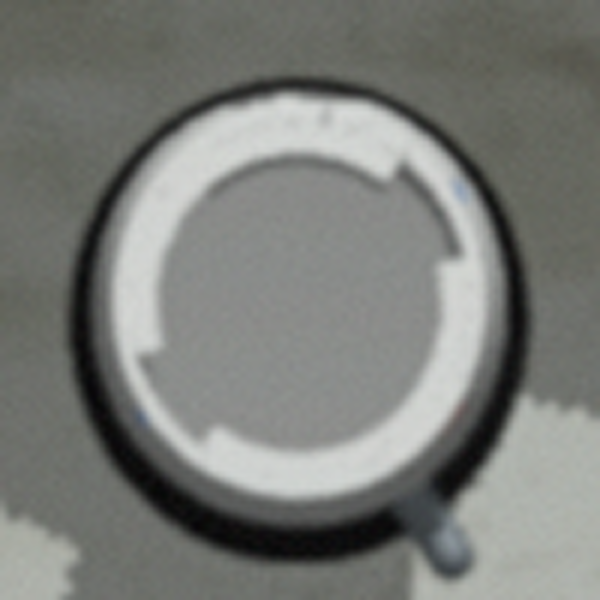

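The zoom shows the gaps centred up-right at (445,200) and down-left at (165,400), i.e. at world angles −56° and 124°. The held line is at 41° in the tool frame, so I need +14.6° about tool z to align it.

carry_out([
  [[15, 0, 10], [0, 0, 0.3]],
  [[40, 0, 35], [0, 0, 0.8]],
  [[65, 0, 65], [0, 0, 1.3]],
  [[82, 0, 95], [0, 0, 1.83]],
  [[88, 0, 125], [0, 0, 1.83]],
  [[88, 0, 145], [0, 0, 1.83]],
  [[88, 0, 150], [0, 0, 1.83]],
  [[88, 0, 152], [0, 0, 1.83]],
  [[88, 0, 152], [0, 0, 1.83]],
  [[88, 0, 152], [0, 0, 1.83]],
])

```text
time: 6.45
position: [0.4771, -0.0864, 0.113]
tcp_rot: [[-0.967, 0.254, -0.001], [0.254, 0.967, -0.003], [0.0, -0.003, -1.0]]
contact_force: [0.8, 0.2, -1.0]
grip_width: 0.689
grasp_force: 50.3
```

```bash
python3 - <<'E'
from h import *
s=readout.state(); print(s['position'].round(4),s['joints'].round(1),s['contact_force'].round(2)); a=np.radians(90+34.3)
t=np.radians(180-14.64); rel([.4768,-.0849,.0895],np.stack([[np.cos(t),np.sin(t),0],[np.cos(t-np.pi/2),np.sin(t-np.pi/2),0],[0,0,-1]],1))
E
```

```text
[ 0.4771 -0.0864  0.113 ] [-25.6 -13.9 -25.7  78.1  -0.2 -10.9] [ 0.77  0.25 -1.  ]
shift [ 0.7  1.4 23.5] turn/8 [-0.024 -0.    -0.011] deg 0.2
```

carry_out([
  [[0.7, 1.8, 2], [0, 0, 0]],
  [[0.7, 1.8, 6], [0, 0, 0]],
  [[0.7, 1.8, 10], [0, 0, 0]],
  [[0.7, 1.8, 14], [0, 0, 0]],
  [[0.7, 1.8, 17], [0, 0, 0]],
  [[0.7, 1.8, 20], [0, 0, 0]],
  [[0.7, 1.8, 22], [0, 0, 0]],
  [[0.7, 1.8, 22], [0, 0, 0]],
])

```text
time: 7.45
position: [0.4767, -0.0844, 0.0914]
tcp_rot: [[-0.967, 0.254, -0.001], [0.254, 0.967, -0.003], [0.0, -0.003, -1.0]]
contact_force: [-3.0, 1.0, 8.4]
grip_width: 0.69
grasp_force: 51.2
```

carry_out([
  [[0, 0, 1], [0, 0, 0]],
  [[0, 0, 1.5], [0, 0, 0]],
  [[0, 0, 1.5], [0, 0, 0]],
])

```text
time: 7.82
position: [0.4768, -0.0844, 0.0913]
tcp_rot: [[-0.967, 0.254, -0.0], [0.254, 0.967, -0.004], [-0.001, -0.004, -1.0]]
contact_force: [-9.5, 3.8, 21.9]
grip_width: 0.688
grasp_force: 52.6
```

```bash
python3 - <<'E'
from h import *
s=readout.state(); print(s['position'].round(4),s['contact_force'].round(2),s['moment'].round(2)); f=grab('wrist'); 
W=cloud(f);im=f['pixels'];hsv=cv2.cvtColor(im,cv2.COLOR_BGR2HSV)
m=(cv2.inRange(hsv,(95,100,30),(130,255,255))>0)&(np.linalg.norm(W[...,:2]-[.4768,-.0849],axis=-1)<.05)
print(np.percentile(W[m][:,2],[1,50,95,99]))
cv2.imwrite('pics/w3.png',im)
E
```

```text
[ 0.4768 -0.0844  0.0913] [-9.47  3.8  21.89] [0.82 2.   0.04]
[0.09311482 0.1319021  0.13394726 0.14058949]
```

View pics/w3.png

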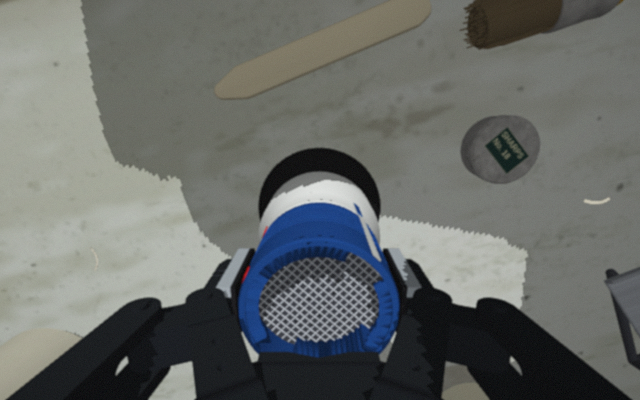

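The view shows the blue barrel seated on the white neck, with its rim at z = 0.132 as expected. Now I ease the press and turn clockwise.

carry_out([
  [[0, 0, -1], [0, 0, 0]],
  [[0, 0, -1.3], [0, 0, 0.3]],
  [[0, 0, -1.3], [0, 0, 1.1]],
  [[0, 0, -1.3], [0, 0, 2]],
  [[0, 0, -1.3], [0, 0, 3]],
  [[0, 0, -1.3], [0, 0, 4]],
  [[0, 0, -1.3], [0, 0, 5]],
  [[0, 0, -1.3], [0, 0, 6]],
  [[0, 0, -1.3], [0, 0, 7]],
  [[0, 0, -1.3], [0, 0, 7.7]],
  [[0, 0, -1.3], [0, 0, 8]],
  [[0, 0, -1.3], [0, 0, 8]],
])

```text
time: 9.38
position: [0.4771, -0.085, 0.0915]
tcp_rot: [[-0.195, 0.981, 0.0], [0.981, 0.195, -0.004], [-0.004, -0.001, -1.0]]
contact_force: [-3.0, -1.4, 8.7]
grip_width: 0.689
grasp_force: 51.3
```

```bash
python3 - <<'E'
from h import *
s=readout.state(); print(s['position'].round(4),s['contact_force'].round(2),s['moment'].round(2),s['joints'].round(1))
E
```

```text
[ 0.4771 -0.085   0.0915] [-3.04 -1.43  8.74] [-0.08  0.52 -0.01] [-25.5 -13.5 -27.6  75.7  -0.2  53.3]
```

carry_out([
  [[0, 0, 0], [0, 0, 0.3]],
  [[0, 0, 0], [0, 0, 0.6]],
  [[0, 0, 0], [0, 0, 0.85]],
  [[0, 0, 0], [0, 0, 1.1]],
  [[0, 0, 0], [0, 0, 1.1]],
])

```text
time: 10.0
position: [0.477, -0.0852, 0.0916]
tcp_rot: [[-0.043, 0.999, -0.0], [0.999, 0.043, -0.005], [-0.005, -0.001, -1.0]]
contact_force: [-3.0, -3.8, 9.2]
grip_width: 0.694
grasp_force: 51.3
```

```bash
python3 - <<'E'
from h import *
s=readout.state(); print(s['position'].round(4),s['contact_force'].round(2),s['moment'].round(2)); R0=s['tcp_rot']; print(np.degrees(np.arctan2(R0[1,0],R0[0,0])))
E
```

```text
[ 0.477  -0.0852  0.0916] [-3.02 -3.77  9.19] [-0.38  0.67  0.22]
92.44749579960732
```

carry_out([
  [[0, 0, 0], [0, 0, 0.2]],
  [[0, 0, 0], [0, 0, 0.4]],
  [[0, 0, 0], [0, 0, 0.4]],
])

```text
time: 10.38
position: [0.4774, -0.0856, 0.0916]
tcp_rot: [[0.012, 1.0, 0.001], [1.0, -0.012, -0.006], [-0.006, 0.001, -1.0]]
contact_force: [-0.2, -5.3, 6.9]
grip_width: 0.687
grasp_force: 51.1
```

```bash
python3 - <<'E'
from h import *
s=readout.state(); print(s['position'].round(4),s['contact_force'].round(2),s['moment'].round(2)); R0=s['tcp_rot']; print(np.degrees(np.arctan2(R0[1,0],R0[0,0])))
E
```

```text
[ 0.4774 -0.0856  0.0916] [-0.21 -5.27  6.94] [-0.87  0.18  0.87]
89.29756486461403
```

carry_out([
  [[0, 0, 0], [0, 0, 0]],
  [[0, 0, 0], [0, 0, 0]],
  [[0, 0, 0], [0, 0, 0]],
  [[0, 0, 0], [0, 0, 0]],
  [[0, 0, -10], [0, 0, 0]],
  [[0, 0, -35], [0, 0, 0]],
  [[0, 0, -75], [0, 0, 0]],
  [[0, 0, -120], [0, 0, 0]],
  [[0, 0, -150], [0, 0, 0]],
  [[0, 0, -160], [0, 0, 0]],
  [[0, 0, -160], [0, 0, 0]],
  [[0, 0, -160], [0, 0, 0]],
], jaw=-1)

```text
time: 11.88
position: [0.4761, -0.0836, 0.2485]
tcp_rot: [[0.013, 1.0, -0.004], [1.0, -0.013, -0.002], [-0.002, -0.004, -1.0]]
contact_force: [0.2, 0.4, -0.1]
grip_width: 1.002
grasp_force: 0.0
```

```bash
python3 - <<'E'
from h import *
f=grab('wrist'); W=cloud(f); im=f['pixels']; hsv=cv2.cvtColor(im,cv2.COLOR_BGR2HSV)
d=np.linalg.norm(W[...,:2]-np.array([.477,-.085]),axis=-1)
t=(d<.05)&(W[...,2]>.126)&(W[...,2]<.139); Q=W[t]; cc=cv2.minEnclosingCircle(Q[:,:2].astype(np.float32)); print('rim',len(Q),np.median(Q[:,2]),cc,fitc(Q[:,:2]))
c0=Q.mean(0); print('n',np.linalg.svd(Q-c0)[2][2].round(3))
c=np.array(cc[0]); zr=np.median(Q[:,2]); K=f['mtx'];Ei=np.linalg.inv(f['extrinsics'])
ang=np.arange(-180,180,3)
for r0 in(.0235,.025,.026):
    P=np.stack([c[0]+r0*np.cos(np.radians(ang)),c[1]+r0*np.sin(np.radians(ang)),0*ang+zr],1)@Ei[:3,:3].T+Ei[:3,3]
    u=(K[0,0]*P[:,0]/-P[:,2]+K[0,2]).astype(np.float32); v=(-K[1,1]*P[:,1]/-P[:,2]+K[1,2]).astype(np.float32)
    b=cv2.remap(im,u[:,None],v[:,None],1)[:,0,0]; print(r0,[(int(x),int(y)) for x,y in zip(ang,b)])
v=W[...,:2]-c; rr=np.hypot(v[...,0],v[...,1]); a=np.degrees(np.arctan2(v[...,1],v[...,0]))
g=(abs(rr-.03)<.003)&(hsv[...,1]<90)&(hsv[...,2]>80)&(W[...,2]>.091)&(W[...,2]<.127); print('line',sorted(a[g].round(0).tolist()))
g=(rr<.034)&(rr>.026)&(W[...,2]>.06)&((hsv[...,0]<6)|(hsv[...,0]>160))&(hsv[...,1]>100); print('red',np.c_[a[g],W[g][:,2]*1000].round(0).tolist())
pc=Ei@np.r_[c,zr,1]; x=int(K[0,0]*pc[0]/-pc[2]+K[0,2]); y=int(-K[1,1]*pc[1]/-pc[2]+K[1,2]); print(x,y)
cv2.imwrite('pics/z3.png',cv2.resize(im[max(0,y-75):y+75,max(0,x-75):x+75],(600,600),interpolation=cv2.INTER_CUBIC))
E
```

```text
rim 1706 0.1332752684870934 ((0.47559431195259094, -0.0868716910481453), 0.03050304763019085) (array([ 0.47554714, -0.08625055]), np.float64(0.026585011861683553))
n [-0.018 -0.     1.   ]
0.0235 [(-180, 120), (-177, 120), (-174, 119), (-171, 121), (-168, 122), (-165, 122), (-162, 125), (-159, 129), (-156, 128), (-153, 127), (-150, 104), (-147, 62), (-144, 54), (-141, 57), (-138, 57), (-135, 58), (-132, 56), (-129, 56), (-126, 56), (-123, 55), (-120, 56), (-117, 56), (-114, 69), (-111, 96), (-108, 110), (-105, 110), (-102, 113), (-99, 112), (-96, 111), (-93, 112), (-90, 111), (-87, 99), (-84, 81), (-81, 78), (-78, 78), (-75, 93), (-72, 107), (-69, 106), (-66, 106), (-63, 101), (-60, 98), (-57, 77), (-54, 69), (-51, 72), (-48, 75), (-45, 89), (-42, 88), (-39, 74), (-36, 98), (-33, 125), (-30, 124), (-27, 124), (-24, 122), (-21, 127), (-18, 129), (-15, 125), (-12, 124), (-9, 121), (-6, 123), (-3, 120), (0, 119), (3, 124), (6, 128), (9, 131), (12, 125), (15, 124), (18, 123), (21, 122), (24, 120), (27, 125), (30, 115), (33, 114), (36, 116), (39, 104), (42, 96), (45, 102), (48, 125), (51,
[... 2951 characters left out ...]
91), (117, 85), (120, 93), (123, 91), (126, 91), (129, 83), (132, 93), (135, 79), (138, 75), (141, 81), (144, 89), (147, 107), (150, 112), (153, 107), (156, 113), (159, 111), (162, 126), (165, 130), (168, 118), (171, 106), (174, 121), (177, 127)]
line [18.0, 25.0, 29.0, 31.0, 33.0, 34.0, 38.0, 41.0, 42.0, 43.0, 45.0, 45.0, 46.0, 46.0, 47.0, 47.0, 47.0, 48.0, 48.0, 49.0, 49.0, 50.0, 50.0, 51.0, 52.0, 52.0, 52.0, 52.0, 52.0, 52.0, 53.0, 57.0, 58.0, 60.0, 62.0, 66.0, 68.0, 72.0, 74.0, 81.0, 83.0, 85.0, 86.0, 88.0, 90.0, 92.0, 93.0, 95.0, 103.0, 104.0, 108.0, 110.0, 114.0, 118.0, 125.0, 127.0, 129.0, 131.0, 133.0, 136.0, 140.0, 143.0, 143.0, 144.0, 146.0, 147.0, 153.0]
red [[58.0, 81.0]]
319 201
```

View pics/z3.png

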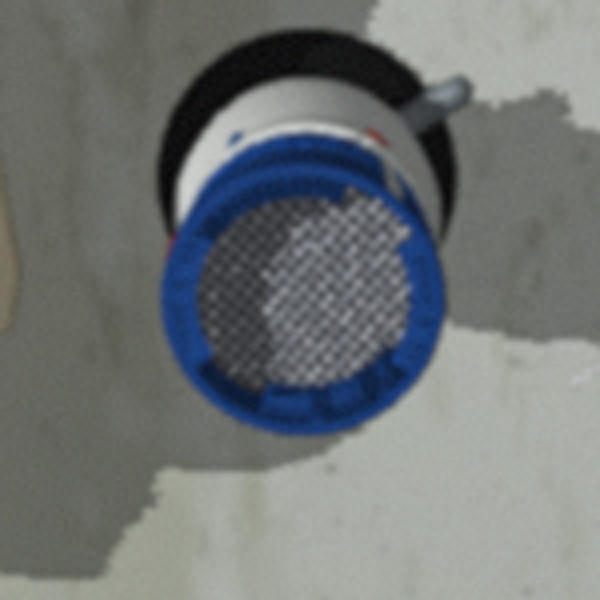

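The crop shows blue seated, with its white line at (390,180) above the receiver's red dot at (375,135), so it is locked. The torque rise confirmed the stop, and the blue gap is at 49°. Next is the orange sieve.

```bash
python3 - <<'E'
from h import *
rel(PO+N*.13,rot(-N,YS)); rel(PO+N*.015,rot(-N,YS))
E
```

```text
shift [257.4  73.2  91.8] turn/8 [ -3.325  -2.733 -12.286] deg 104.1
shift [268.4 130.1 191.2] turn/8 [ -3.325  -2.733 -12.286] deg 104.1
```

carry_out([
  [[20, 5, 3], [-0.3, -0.25, -1.1]],
  [[50, 14, 10], [-0.6, -0.5, -2.25]],
  [[80, 22, 22], [-0.9, -0.75, -3.4]],
  [[110, 31, 35], [-1.2, -1.0, -4.5]],
  [[140, 40, 46], [-1.52, -1.25, -5.6]],
  [[170, 48, 57], [-1.82, -1.5, -6.75]],
  [[200, 57, 70], [-2.15, -1.75, -7.9]],
  [[225, 64, 80], [-2.45, -2.0, -9.0]],
  [[245, 70, 88], [-2.75, -2.26, -10.15]],
  [[255, 73, 91], [-3.05, -2.5, -11.3]],
  [[257, 73, 92], [-3.33, -2.73, -12.29]],
  [[257, 73, 92], [-3.33, -2.73, -12.29]],
  [[257, 73, 92], [-3.33, -2.73, -12.29]],
  [[257, 73, 92], [-3.33, -2.73, -12.29]],
])

```text
time: 13.68
position: [0.5528, 0.172, 0.1573]
tcp_rot: [[-0.852, -0.176, 0.494], [-0.152, 0.984, 0.088], [-0.501, -0.0, -0.865]]
contact_force: [0.3, 0.5, -0.2]
grip_width: 0.997
grasp_force: 0.0
```

```bash
python3 - <<'E'
from h import *
rel(PO+N*.015,rot(-N,YS)); print(readout.state()['joints'].round(1))
f=grab('wrist'); W=cloud(f); hsv=cv2.cvtColor(f['pixels'],cv2.COLOR_BGR2HSV)
L=(W-PO)@B; m=(cv2.inRange(hsv,(3,150,80),(20,255,255))>0)&(np.hypot(L[...,0],L[...,1])<.05)&(L[...,2]>.052)
print(m.sum(),np.median(L[m][:,2]),cv2.minEnclosingCircle(L[m][:,:2].astype(np.float32)))
E
```

```text
shift [  1.3   0.9 115.9] turn/8 [-0.005  0.012 -0.005] deg 0.1
[  2.2 -39.1 -45.7  53.6   4.   -6.9]
2210 0.057100855679733 ((4.423782229423523e-06, -0.0006062863394618034), 0.030280159786343575)
```

carry_out([
  [[1.3, 0.5, 25], [0, 0, 0]],
  [[1.3, 0.5, 60], [0, 0, 0]],
  [[1.3, 0.5, 90], [0, 0, 0]],
  [[1.3, 0.5, 108], [0, 0, 0]],
  [[1.3, 0.5, 116], [0, 0, 0]],
  [[1.3, 0.5, 116], [0, 0, 0]],
  [[1.3, 0.5, 116], [0, 0, 0]],
])

```text
time: 14.6
position: [0.6091, 0.1826, 0.0572]
tcp_rot: [[-0.851, -0.178, 0.495], [-0.154, 0.984, 0.089], [-0.503, -0.001, -0.864]]
contact_force: [0.1, -0.3, 0.5]
grip_width: 0.997
grasp_force: 0.0
```

carry_out([
  [[0, 0, 0], [0, 0, 0]],
  [[0, 0, 0], [0, 0, 0]],
  [[0, 0, 0], [0, 0, 0]],
  [[0, 0, 0], [0, 0, 0]],
  [[0, 0, 0], [0, 0, 0]],
  [[0, 0, 0], [0, 0, 0]],
  [[0, 0, 0], [0, 0, 0]],
], jaw=1, grip_force=45)

```text
time: 15.48
position: [0.6091, 0.1826, 0.0573]
tcp_rot: [[-0.851, -0.178, 0.495], [-0.154, 0.984, 0.089], [-0.503, -0.001, -0.864]]
contact_force: [-4.5, 0.0, 5.6]
grip_width: 0.695
grasp_force: 46.7
```

```bash
cat >> h.py <<'E'
def down(th):
    t=np.radians(th); return np.stack([[np.cos(t),np.sin(t),0],[np.sin(t),-np.cos(t),0],[0,0,-1.]],1)
E
python3 - <<'E'
from h import *
rel([.52,-.085,.30],down(180)); rel([.4765,-.0855,.21],down(87))
E
```

```text
shift [  -4.9 -247.7 -277.7] turn/8 [0.331 3.763 1.253] deg 31.8
shift [  77.4 -240.4 -221.4] turn/8 [ 3.385  2.69  12.572] deg 106.4
```

carry_out([
  [[0, 0, -10], [0, 0, 0]],
  [[0, 0, -30], [0, 0, 0]],
  [[0, 0, -60], [0, 0, 0]],
  [[0, 0, -100], [0, 0, 0]],
  [[0, 0, -140], [0, 0, 0]],
  [[5, -20, -165], [0.3, 0.24, 1.1]],
  [[12, -45, -185], [0.6, 0.48, 2.25]],
  [[20, -72, -200], [0.9, 0.72, 3.4]],
  [[28, -98, -208], [1.2, 0.96, 4.5]],
  [[36, -125, -214], [1.52, 1.2, 5.65]],
  [[45, -150, -218], [1.83, 1.45, 6.8]],
  [[53, -175, -221], [2.15, 1.7, 8.0]],
  [[62, -200, -221], [2.45, 1.95, 9.15]],
  [[70, -220, -221], [2.78, 2.2, 10.3]],
  [[75, -235, -221], [3.08, 2.45, 11.45]],
  [[77, -240, -221], [3.39, 2.69, 12.57]],
  [[77, -240, -221], [3.39, 2.69, 12.57]],
  [[77, -240, -221], [3.39, 2.69, 12.57]],
  [[77, -240, -221], [3.39, 2.69, 12.57]],
])

```text
time: 17.85
position: [0.4766, -0.0846, 0.2093]
tcp_rot: [[0.05, 0.999, -0.001], [0.999, -0.05, -0.001], [-0.001, -0.001, -1.0]]
contact_force: [-0.4, 0.4, -2.3]
grip_width: 0.69
grasp_force: 49.9
```

```bash
python3 - <<'E'
from h import *
f=grab('wrist'); s=readout.state(); W=cloud(f); im=f['pixels']; hsv=cv2.cvtColor(im,cv2.COLOR_BGR2HSV); Rt=s['tcp_rot']; print(s['joints'].round(1),s['contact_force'].round(1))
L=(W-s['position'])@Rt
m=(cv2.inRange(hsv,(3,150,60),(20,255,255))>0)&(np.linalg.norm(L,axis=-1)<.09); Z=L[m]
top=Z[Z[:,2]<np.percentile(Z[:,2],3)+.004]; cc=top.mean(0); print('top c',cv2.minEnclosingCircle(top[:,:2].astype(np.float32)),np.median(top[:,2]),np.linalg.svd(top-cc,full_matrices=False)[2][2].round(3))
g=(hsv[...,1]<90)&(hsv[...,2]>90)&(abs(np.hypot(L[...,0],L[...,1])-.03)<.003)&(L[...,2]<-.006)&(L[...,2]>-.038)
A=np.degrees(np.arctan2(L[...,1],L[...,0])); x=A[g]; x=x[(x>20)&(x<60)]; print('line',np.histogram(x,np.arange(20,62,2)),np.median(x))
rd=(np.hypot(L[...,0],L[...,1])<.034)&(L[...,2]<.01)&((hsv[...,0]<4)|(hsv[...,0]>165))&(hsv[...,1]>150); print('red',A[rd].round(0))
rel([.4762,-.0857,.152],down(87)); cv2.imwrite('pics/w4.png',im)
E
```

```text
[-25.5 -14.6 -16.4  88.3  -0.1  67.3] [ 0.2  0.3 -1.2]
top c ((-0.0011270311661064625, -0.0006229814607650042), 0.030856236815452576) -0.04074857110484563 [ 0.    -0.006 -1.   ]
line (array([ 0,  0,  0,  0,  0,  0, 11, 40, 48, 38, 17,  0,  0,  0,  0,  0,  0,
        0,  0,  0]), array([20, 22, 24, 26, 28, 30, 32, 34, 36, 38, 40, 42, 44, 46, 48, 50, 52,
       54, 56, 58, 60])) 37.01740545748139
red [ -76.  -74.  -75.  -67.  -74.  -73.  -76.  -74.  -73.  -74.  -74.  -75.
  -74.  -74.  -74.  -75.  -75.  -76.  -76. -101.]
shift [-1.1 -0.4 57.3] turn/8 [-0.004  0.009  0.016] deg 0.1
```

View pics/w4.png

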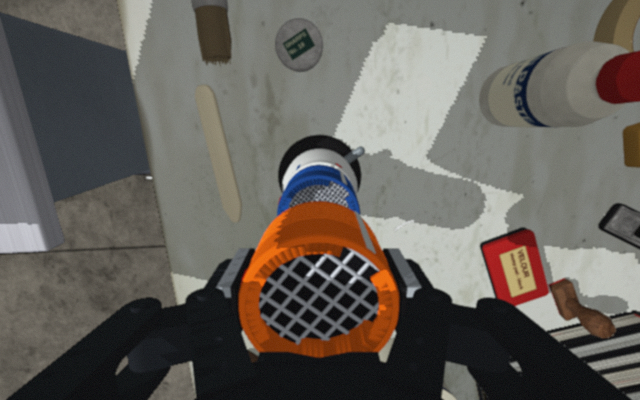

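The view shows orange held square, with its line at (365,235), i.e. 37° in the tool frame. Blue is directly below at (318,188). I'm lowering it.

carry_out([
  [[-0.9, -0.4, 15], [0, 0, 0.1]],
  [[-0.9, -0.4, 35], [0, 0, 0.1]],
  [[-0.9, -0.4, 48], [0, 0, 0.1]],
  [[-0.9, -0.4, 53], [0, 0, 0.1]],
  [[-0.9, -0.4, 55], [0, 0, 0.1]],
  [[-0.9, -0.4, 57], [0, 0, 0.1]],
  [[-0.9, -0.4, 60], [0, 0, 0.1]],
  [[-0.9, -0.4, 63], [0, 0, 0.1]],
  [[-0.9, -0.4, 66], [0, 0, 0.1]],
  [[-0.9, -0.4, 69], [0, 0, 0.1]],
  [[-0.9, -0.4, 69], [0, 0, 0.1]],
])

```text
time: 19.27
position: [0.476, -0.0859, 0.1396]
tcp_rot: [[0.066, 0.998, -0.002], [0.998, -0.066, -0.0], [-0.0, -0.002, -1.0]]
contact_force: [-0.3, 0.5, -2.0]
grip_width: 0.69
grasp_force: 49.9
```

No contact yet, and the spigot is about 9 mm inside the socket without force, so the lugs are in the gaps. I'll lower it a little more.

carry_out([
  [[0, 0, 0.7], [0, 0, 0]],
  [[0, 0, 1.4], [0, 0, 0]],
  [[0, 0, 2], [0, 0, 0]],
  [[0, 0, 2.5], [0, 0, 0]],
  [[0, 0, 2.5], [0, 0, 0]],
])

```text
time: 19.9
position: [0.4768, -0.086, 0.1383]
tcp_rot: [[0.066, 0.998, -0.0], [0.998, -0.066, -0.001], [-0.001, 0.0, -1.0]]
contact_force: [0.8, 2.2, 5.2]
grip_width: 0.69
grasp_force: 50.8
```

```bash
python3 - <<'E'
from h import *
f=grab('wrist'); s=readout.state(); W=cloud(f); hsv=cv2.cvtColor(f['pixels'],cv2.COLOR_BGR2HSV)
m=(cv2.inRange(hsv,(3,150,60),(20,255,255))>0)&(np.linalg.norm(W[...,:2]-[.4762,-.0857],axis=-1)<.045)
print(np.percentile(W[m][:,2],[2,50,90,98]).round(4),s['position'].round(4),s['contact_force'].round(1),s['moment'].round(2))
E
```

```text
[0.1406 0.178  0.1798 0.1804] [ 0.4768 -0.086   0.1383] [-0.3  1.7  5.6] [ 0.51 -0.09  0.05]
```

carry_out([
  [[0, 0, -0.5], [0, 0, 0.3]],
  [[0, 0, -0.5], [0, 0, 1.1]],
  [[0, 0, -0.5], [0, 0, 2]],
  [[0, 0, -0.5], [0, 0, 3]],
  [[0, 0, -0.5], [0, 0, 4]],
  [[0, 0, -0.5], [0, 0, 5]],
  [[0, 0, -0.5], [0, 0, 6]],
  [[0, 0, -0.5], [0, 0, 7]],
  [[0, 0, -0.5], [0, 0, 7.7]],
  [[0, 0, -0.5], [0, 0, 8.1]],
  [[0, 0, -0.5], [0, 0, 8.5]],
  [[0, 0, -0.5], [0, 0, 8.5]],
])

```text
time: 21.45
position: [0.4764, -0.086, 0.1383]
tcp_rot: [[0.95, 0.313, -0.001], [0.313, -0.95, -0.001], [-0.001, 0.0, -1.0]]
contact_force: [-1.2, 0.5, 4.7]
grip_width: 0.693
grasp_force: 50.5
```

```bash
cat > st.py <<'E'
from h import *
s=readout.state(); print(s['position'].round(4),s['contact_force'].round(2),s['moment'].round(2),s['joints'].round(1)); R0=s['tcp_rot']; print(np.degrees(np.arctan2(R0[1,0],R0[0,0])))
E
python3 st.py
```

```text
[ 0.4764 -0.086   0.1383] [-1.16  0.55  4.74] [ 0.38 -0.03  0.05] [-2.570e+01 -1.440e+01 -2.350e+01  8.090e+01 -1.000e-01  1.361e+02]
18.225982049216782
```

carry_out([
  [[0, 0, 0], [0, 0, 0.3]],
  [[0, 0, 0], [0, 0, 0.6]],
  [[0, 0, 0], [0, 0, 0.8]],
  [[0, 0, 0], [0, 0, 1.0]],
  [[0, 0, 0], [0, 0, 1.0]],
])

```text
time: 22.08
position: [0.4762, -0.0865, 0.1384]
tcp_rot: [[0.984, 0.179, -0.002], [0.179, -0.984, -0.002], [-0.002, 0.002, -1.0]]
contact_force: [-1.5, -1.1, 4.9]
grip_width: 0.693
grasp_force: 50.6
```

```bash
python3 st.py
```

```text
[ 0.4762 -0.0865  0.1384] [-1.53 -1.11  4.92] [-0.28  0.43  0.56] [-2.57e+01 -1.44e+01 -2.35e+01  8.09e+01 -1.00e-01  1.44e+02]
10.300798046595782
```

carry_out([
  [[0, 0, 0], [0, 0, 0.2]],
  [[0, 0, 0], [0, 0, 0.35]],
  [[0, 0, 0], [0, 0, 0.35]],
])

```text
time: 22.45
position: [0.4762, -0.0868, 0.1384]
tcp_rot: [[0.991, 0.131, -0.002], [0.13, -0.991, -0.003], [-0.002, 0.002, -1.0]]
contact_force: [-3.4, -3.4, 5.5]
grip_width: 0.688
grasp_force: 50.6
```

```bash
python3 st.py
```

```text
[ 0.4762 -0.0868  0.1384] [-3.36 -3.41  5.49] [-0.74  0.43  0.92] [-25.7 -14.4 -23.5  80.9  -0.2 146.8]
7.49842513039326
```

The stop is firm. I release and withdraw upward.

carry_out([
  [[0, 0, 0], [0, 0, 0]],
  [[0, 0, 0], [0, 0, 0]],
  [[0, 0, 0], [0, 0, 0]],
  [[0, 0, 0], [0, 0, 0]],
  [[0, 0, -10], [0, 0, 0]],
  [[0, 0, -35], [0, 0, 0]],
  [[0, 0, -75], [0, 0, 0]],
  [[0, 0, -115], [0, 0, 0]],
  [[0, 0, -140], [0, 0, 0]],
  [[0, 0, -150], [0, 0, 0]],
  [[0, 0, -150], [0, 0, 0]],
  [[0, 0, -150], [0, 0, 0]],
], jaw=-1)

```text
time: 23.95
position: [0.4761, -0.0857, 0.2867]
tcp_rot: [[0.992, 0.129, -0.003], [0.129, -0.992, 0.0], [-0.003, -0.001, -1.0]]
contact_force: [-0.6, -0.3, -0.4]
grip_width: 0.997
grasp_force: 0.0
```

```bash
python3 - <<'E'
from h import *
f=grab('wrist'); W=cloud(f); hsv=cv2.cvtColor(f['pixels'],cv2.COLOR_BGR2HSV)
m=(cv2.inRange(hsv,(3,150,60),(20,255,255))>0)&(np.linalg.norm(W[...,:2]-[.4762,-.0857],axis=-1)<.045)&(W[...,2]>.17); Q=W[m]
print(np.median(Q[:,2]),cv2.minEnclosingCircle(Q[:,:2].astype(np.float32)),np.linalg.svd(Q-Q.mean(0),full_matrices=False)[2][2].round(3))
im=f['pixels'][60:360,150:550]; g=grab('scene')['pixels'][120:320,220:420]
cv2.imwrite('pics/fin.png',np.hstack([cv2.resize(im,(400,300)),cv2.resize(g,(300,300),interpolation=cv2.INTER_CUBIC)]))
E
```

```text
0.17942775429302538 ((0.47466713190078735, -0.08618880808353424), 0.03025936335325241) [-0.008  0.019  1.   ]
```

View pics/fin.png

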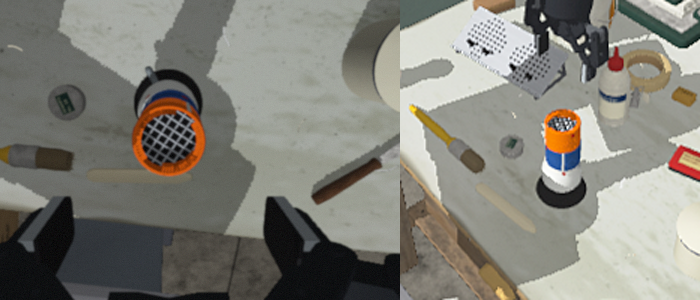

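The final picture shows the strainer upright, white, blue then orange, at about (563,155). The gripper is clear of it and the bystanders have not moved.

```bash
python3 -c "
from h import *
print(close_job())"
```

```text
the job is handed in; nothing more can be done
None
```

The strainer stands locked on the receiver, blue sieve first and orange on top, each turned clockwise until the torque rose at the stop; the gripper is clear, no bystander looks moved in the final picture, and the job was handed in at about 24 s of robot time.

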